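# Pull the fanlight shut with the hook pole

### The job

The fanlight of the glazed counter screen is leaning open: take the hook pole from its rest, put its finger up through the ring eye and pull the fanlight fully shut past its sprung roller catch, without slamming it and keeping the gripper and arm off the fanlight. Then unhook and lay the pole back down in both notches of its rest, leaving the other things on the shelf where they are.

Things in the scene. Friction and masses are not known exactly. Their poses are not given: they have to be found in the camera images.
- screen: Fixed aluminium glazed counter screen, 425 mm wide, 25 mm thick. Origin on the shelf under its middle; x points outside, away from the robot; y along it. Clear pane to 140 mm high, cross bar 140-160, opening 160-338 between posts at y = +-200, head rail 338-363. Feet 140 x 60 x 8 mm under the posts.
- ledge_edge (a point): Middle of the lower edge, on the robot's side, of the plywood ledge on top of the screen: 363 mm above the shelf, 85 mm in front of the screen's mid-plane. The ledge is 98 mm deep, 460 mm wide, 18 mm thick. Pole and hand must come to the ring from below it, the pole sloping up to its hook (20 to 40 degrees suits).
- vent_hinge (a point): Middle of the fanlight's bottom hinge line, on the screen's mid-plane, 168 mm above the shelf; the line runs along the screen's y. Axes as the screen's.
- vent_angle (a joint): Fanlight angle, rad: 0 = shut (upright, at its stop), grows as its top leans outwards, away from the robot; starts at 0.5 to 0.7. Stiff hinges hold it where it is left; 3 to 5 N at the ring move it. Over the last 0.08 rad its top edge lifts a sprung roller under the head rail (some 6 N at the ring), which snaps down behind it and holds it shut.
- ring_eye (a point): Centre of the steel ring eye on the inner (robot's) face of the fanlight's top rail, midway; turns with the fanlight. Clear inside 30 mm, wire 5 mm. z runs through the hole and up along the sash; x points outwards to the sash. It is 137 mm from the hinge line along the sash and 37 mm in front of the sash's mid-plane (28 mm from the rail's face): 305 mm high when shut.
- fanlight: The fanlight itself: clear plastic pane in aluminium rails, 362 mm wide, 165 mm tall, 18 mm thick (pane 4 mm, top rail 40 mm tall). Origin in the middle of the hinge line; z up along the sash, x outwards. The gripper and arm must not touch it or its ring; the pole may.
- pole_grip (a point): Hook pole, 340 mm, 150 g: square wood handle 22 x 22 x 240 mm, brass ferrule, 7 mm steel rod with its end cranked up. This point, where to grip: on the handle's axis, 140 mm from the butt, 100 mm from the handle's front. x runs along the pole to the hook, z to the side it is cranked (up). Rod bends at x = 165 mm.
- pole_finger (a point): Middle of the pole's finger (hook), at x = 180, z = 13 mm from pole_grip, axes the same. The finger is 40 mm long and 7 mm thick, rises 40 degrees from the pole's line in the x-z plane, and ends in a 10 mm ball.
- rest_seat (a point): Where pole_grip lies with the pole home in its rest (give or take 12 mm along it): 47 mm above the shelf, midway between two notched wooden blocks. x along the pole, to its hook end at the start; z up. Blocks at x = +-70 mm, 18 mm thick; notch floors 36 mm high and 25 mm wide, flaring to 44 mm at the top, 69 mm high. Fixed base 210 x 75 x 12 mm.
- tail_lens: Loose amber tail-light lens on a grey rim, 88 x 58 x 33 mm; origin under its centre. Leave alone.
- spark_plug: Loose spark plug lying flat, 65 mm long, 21 mm high; origin under it. Leave alone.
- brake_lever: Loose black brake lever lying flat, 205 mm long (along its x), 20 mm high; origin under its middle. Leave alone.
- screw_cup: Loose stainless steel cup of screws, 72 mm wide, 80 mm high; origin under its centre. Leave alone.
- tyre_lever: Loose green plastic tyre lever lying flat, 215 mm long (along its x), 15 mm high; origin under its middle. Leave alone.
- lube_can: Loose spray can outside the screen, 56 mm wide, 160 mm high; origin under its centre. Leave alone.
- oil_bottle: Loose oil bottle outside the screen, 68 mm wide, 170 mm high; origin under its centre. Leave alone.
- switch_panel: Fixed white switch box with a steel toggle, 118 x 74 mm, 52 mm high (toggle 75 mm), on a plywood offcut 170 x 130 x 12 mm; origin under its centre. Not part of the job; keep clear.
There are look-alikes about, which are no part of the job. What is shaped like the part that bears rest_seat but yellow is not meant.

How it is judged (in metres and radians):
On the way, in this order (a step that is already met when the one before it is completed fails the run):
1. the pole's finger is in the ring eye while the fanlight is still open (distance between pole_finger and ring_eye below 0.022 m and value of joint vent_angle above 0.3 rad), for 0.1 s.
2. the fanlight is pulled shut with the finger still in the ring eye (value of joint vent_angle below 0.025 rad and distance between pole_finger and ring_eye below 0.028 m), for 0.1 s.
At the end, for the whole second after the job is handed in: The fanlight is shut to within 0.025 rad; the pole lies in both notches of its rest: its grip point within 40 mm of the seat point and level with it to 5 mm, its line within 0.07 rad of the rest's (value of joint vent_angle below 0.025 rad and distance between pole_grip and rest_seat below 0.04 m and z of pole_grip in the frame of rest_seat between -0.005 and 0.005 m and angle between the x axis of pole_grip and the x axis of rest_seat, either way round below 0.07 rad); the robot touches nothing.
It fails at once if the gripper or arm touches the fanlight (contact force between any of the fingers, the arm and fanlight above 1 N).
It fails at once if the fanlight is slammed (over 3 rad/s) (velocity of joint vent_angle below -3 rad/s).
It fails at once if another thing on the shelf is moved over 30 mm (distance of any of tail_lens, spark_plug, brake_lever, screw_cup, tyre_lever, lube_can, oil_bottle from where it was at the start of the episode above 0.03 m).
It also fails if it takes over 64 s, if anything falls off the work surface, if the arm or the gripper's body presses on something with over 40 N, if the wrist force passes 120 N, or if a joint passes its speed limit or range.

### The arm

A 6-joint arm with a two-finger parallel gripper is mounted at the origin on the work surface. World frame = base frame: x ahead of the robot, y to its left, z up, the work surface at z = 0. Lengths are in mm, angles in rad, forces in N, time in s.
With the tool pointing down it reaches from about 275 to 975 mm from the base axis. Payload 8.4 kg.
Tool frame: the origin (TCP) lies at the very end of the fingers, on their centre line; the grasp point (between the pads) lies 19 mm behind it; z points along the fingers, y is the line along which they close (so a half turn about z gives the same grasp; the last joint's range is limited). The gripper opens to 92 mm and grips with 3 to 60 N. Pads are 20 mm wide; open, the fingers measure 128 mm over their backs; the gripper's body (75 mm by 189 mm) begins 69 mm behind the grasp point.
Start: joints at [1.213, 0.353, 1.633, -0, 1.155, -0.002], TCP at [217.711, 585.858, 214.583] pointing down, gripper open.
Joint ranges: [-2.63, 2.63], [-0.92, 2.1], [0.06, 2.66], [-1.3, 4.44], [0, 2.69], [-3.02, 3.02]. Speed limits (rad/s): [2.22, 2.22, 2.79, 3.14, 3.14, 3.14].

### API

Orientations are given as a unit quaternion [x, y, z, w].
In Python, from cell import ctrl, cams gives the robot as it stands.
- The arm moves only by the tool carry_out, never from a script. Its arguments are lists of equal length, an entry for each row: "delta_pos": the shift along the tool's x, y, z in units of 0.02 m (1.0 is 0.02 m), a list of three; "angular": the turn, a rotation vector about the tool's x, y, z in units of 4 degrees (1.0 is 4 degrees), a list of three; "claw": the closure, from 0 (fully open) to 1 (shut). A call has 1 to 10 rows; each row shifts and turns the commanded pose from where the row before left it, along the tool's axes as they then stand; what a row does not reach is not made up. A row lasts 1/12 s, in which the tool goes at most 41.7 mm and 7.16 degrees, less where a joint would pass 70% of its speed; a pose out of reach is approached as far as the arm can. A call with a number of a shift or a turn outside -1 to 1 is refused whole. A call with a gripper value outside its range is refused whole. The fingers move at their own pace and stop on an object; "force" is the grip in N (left out, the last holds). Time passes only in rows, so rows that do not move let the fingers close. It gives the time, the measured TCP pose, the force, the opening and the grip force at its end, in the units of the state.
- ctrl.get_obs(): the state, without advancing time (a new reading comes with each control period).
- cams.snapshot(name): name is "scene" or "side" or "wrist"; returns a dict with "pixels" (420x560x3 uint8, blue, green, red), "fx", "fy", "cx", "cy" (pixels), "k1" (the pictures are not rectified: a ray, as slopes to the right and down, at radius r is drawn at 1 + k1 r^2 times it, then the intrinsics apply), "R" (3x3) and "t" (3): a world point X has camera coordinates R X + t; the wrist camera has in their place "tool_from_camera" (4x4, takes a point from camera to tool coordinates, whose origin is the TCP and whose axes are the flange's). Camera axes: x right, y down, z forward; pixel columns grow to the right and rows downward; lengths in mm; the calibration is good to about 2 mm. A picture is of the moment at which its call begins: read the wrist's pose just before it. There is no depth.
- ctrl.hand_in(): hands the job in; it is judged then, once.
Trained networks look in the newest picture that a camera, given by its name, has taken for a name from the list of things; names that differ only in an ending like _2 or _b are one class to them, and where a whole thing is asked for, a point or a joint stands for the part that bears it (a point fixed in the world has none). Each returns a list of dicts, best first, with "confidence" (0 to 1); they miss things now and then, are a little off and sometimes report something else, mostly with a low value. They report only what shows in the picture. A call takes as long as a camera call. They do not tell look-alikes from the thing itself.
- cams.find_in(query, camera): "location" ([row, column] in pixels, amid what is visible of it).
The state is a dict: "clock": time; "q": joint angles; "qvel": joint speeds; "tau": joint torques, N m; "position": TCP position; "eef_rot": TCP orientation; "contact_force": force on the tool from outside, world axes, zero at the start; "moment": the same for the moment, N m; "width": finger opening in mm; "grasp_force": force on a finger pad.
Only numpy, scipy, OpenCV 4.12 (cv2) and the standard library are available. Lean on these libraries where they do the work, as an engineer would, in place of code of your own. Each camera call takes 0.05 s, during which the arm holds its last target. There are 200 camera calls.

## Working session

There is one attempt and no reset: what is moved stays moved. The work goes in short steps, Python scripts to look and compute and a tool call to move; the robot and the scene stay as the last step left them, time stands still between calls to the robot, and variables do not carry over. Pictures are saved under pics/ and viewed, at most 10 in all, crops included, and the job is handed in when it is done.

Besides the shell and the picture viewer there is one more tool, called after "Emit:" in YAML: its name, and indented under it one key for each argument. carry_out: Moves the arm, as the interface text tells. Its arguments: {"type":"object","properties":{"delta_pos":{"type":"array"},"angular":{"type":"array"},"claw":{"type":"array"},"force":{"type":"number"}},"required":["delta_pos","angular","claw"]}

```bash
ls; mkdir -p pics; python3 - <<'E'
from cell import ctrl,cams
import cv2,numpy as np
o=ctrl.get_obs();print({k:np.round(v,3).tolist() for k,v in o.items()})
ims=[]
for n in ["scene","side"]:
    s=cams.snapshot(n);cv2.imwrite(f"pics/{n}0.png",s["pixels"]);print(n,[s[k] for k in("fx","fy","cx","cy","k1")],np.round(s["R"],3).tolist(),np.round(s["t"],1).tolist())
    for q in ["screen","pole_grip","rest_seat","ring_eye","fanlight","pole_finger","tail_lens","spark_plug","brake_lever","screw_cup","tyre_lever","switch_panel","ledge_edge","vent_hinge"]:
        try:print(q,[(np.round(d["location"]).astype(int).tolist(),round(d["confidence"],2)) for d in cams.find_in(q,n)[:3]])
        except Exception as e:print(q,e)
E
```

```text
pics
{'clock': 0.0, 'q': [1.213, 0.354, 1.634, 0.0, 1.155, -0.002], 'qvel': [0.002, -0.002, 0.001, -0.0, -0.001, 0.0], 'tau': [0.001, -59.384, -33.422, 0.07, 0.023, -0.0], 'position': [217.568, 585.418, 213.882], 'eef_rot': [0.177, 0.984, -0.001, -0.0], 'contact_force': [0.167, 0.121, -0.0], 'moment': [-0.027, -0.08, 0.034], 'grasp_force': 0.0, 'width': 91.999}
scene [409.14367966274204, 409.14367966274204, 273.11003599394655, 210.58453590420189, 0.016207838571618997] [[0.794, -0.608, -0.008], [-0.453, -0.582, -0.676], [0.407, 0.54, -0.737]] [-398.0, 412.7, 1235.0]
screen [([214, 327], 0.94)]
pole_grip [([324, 305], 0.74)]
rest_seat [([331, 304], 0.97), ([366, 254], 0.77), ([325, 308], 0.34)]
ring_eye [([220, 330], 0.61)]
fanlight [([217, 327], 0.82), ([332, 387], 0.42)]
pole_finger [([322, 307], 0.63)]
tail_lens [([291, 304], 0.65)]
spark_plug [([271, 272], 0.63)]
brake_lever [([253, 266], 0.48)]
screw_cup [([331, 388], 0.95), ([215, 326], 0.47)]
tyre_lever [([192, 221], 0.45)]
switch_panel [([229, 214], 0.9)]
ledge_edge [([217, 327], 0.96)]
vent_hinge [([216, 322], 0.69), ([217, 322], 0.44)]
side [451.82498520162517, 451.82498520162517, 281.19012420943574, 209.648372256848, -0.011146204523352453] [[-0.968, 0.251, 0.011], [0.171, 0.687, -0.706], [-0.185, -0.681, -0.708]] [479.2, 53.5, 1728.7]
screen [([192, 239], 0.88), ([264, 286], 0.66)]
pole_grip [([187, 284], 0.78)]
rest_seat [([190, 331], 0.76), ([207, 287], 0.55)]
ring_eye [([203, 221], 0.76), ([271, 205], 0.64)]
fanlight [([202, 226], 0.9)]
pole_finger [([192, 283], 0.72)]
tail_lens [([219, 270], 0.71)]
spark_plug [([193, 284], 0.61)]
brake_lever [([264, 286], 0.82)]
screw_cup [([177, 228], 0.54)]
tyre_lever [([354, 293], 0.59)]
switch_panel [([300, 329], 0.82), ([202, 222], 0.68)]
ledge_edge [([192, 242], 0.95), ([175, 226], 0.42)]
vent_hinge [([194, 238], 0.92), ([199, 220], 0.29)]
```

```bash
python3 - <<'E'
import cv2
for n,(r0,r1,c0,c1) in {"scene":(110,410,170,450),"side":(130,380,150,400)}.items():
    i=cv2.imread(f"pics/{n}0.png")[r0:r1,c0:c1];i=cv2.resize(i,None,fx=2,fy=2,interpolation=cv2.INTER_CUBIC) if n=="scene" else cv2.resize(i,None,fx=2.4,fy=2.4,interpolation=cv2.INTER_CUBIC)
    cv2.imwrite(f"pics/{n}0c.png",i);print(i.shape)
E
```

```text
(600, 560, 3)
(600, 600, 3)
```

View pics/scene0c.png

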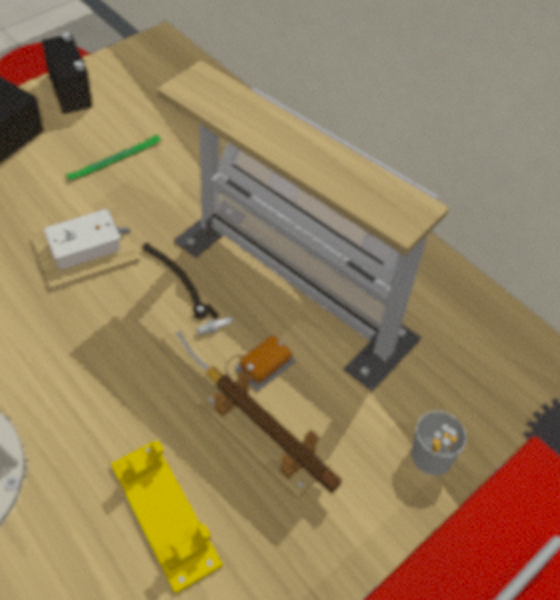

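View pics/side0c.png

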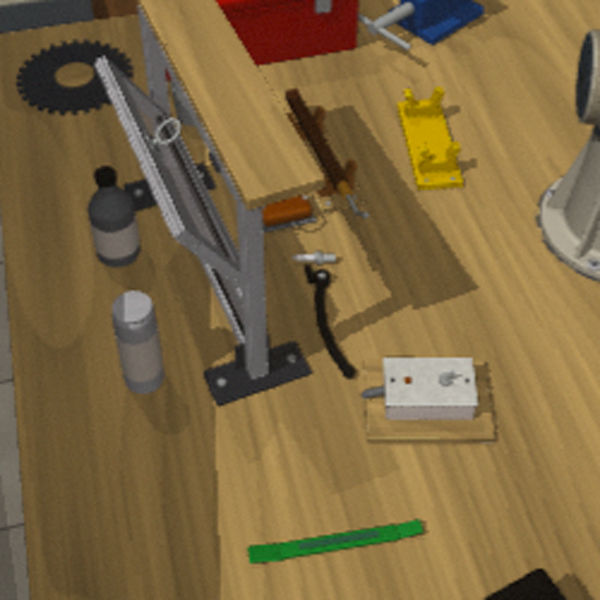

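The scene crop shows the pole with its dark handle in the brown rest: butt at about crop (335,483), hook end at (180,335). In the full image the rest is at about [331,304].

Look-alikes for the rest: the yellow one at [366,254] is excluded by the description. The brown one at [331,304] holds the pole, so it is the one I want. The ring eye shows in the side crop at (167,130), under the ledge.

```bash
cat > h.py <<'E'
import numpy as np,cv2
from scipy.spatial.transform import Rotation as Ro
from cell import ctrl,cams
def snap(n):
    o=ctrl.get_obs();s=cams.snapshot(n)
    if n=="wrist":
        T=np.eye(4);T[:3,:3]=Ro.from_quat(o["eef_rot"]).as_matrix();T[:3,3]=o["position"]
        C=np.linalg.inv(T@np.array(s["tool_from_camera"]));s["R"],s["t"]=C[:3,:3],C[:3,3]
    s["R"]=np.array(s["R"]);s["t"]=np.array(s["t"]);return s
def K(s):return np.array([[s["fx"],0,s["cx"]],[0,s["fy"],s["cy"]],[0,0,1.]]),np.array([s["k1"],0,0,0,0.])
def ray(s,rc):
    k,d=K(s);u=cv2.undistortPoints(np.array([[[rc[1],rc[0]]]],float),k,d)[0,0]
    v=s["R"].T@np.array([u[0],u[1],1]);return -s["R"].T@s["t"],v/np.linalg.norm(v)
def onz(s,rc,z):
    c,v=ray(s,rc);return c+v*(z-c[2])/v[2]
def proj(s,P):
    k,d=K(s);p=cv2.projectPoints(np.atleast_2d(P).astype(float),cv2.Rodrigues(s["R"])[0],s["t"].astype(float),k,d)[0][:,0];return p[:,::-1]
def tri(obs):
    A=np.zeros((3,3));b=np.zeros(3);L=[]
    for s,rc in obs:
        c,v=ray(s,rc);M=np.eye(3)-np.outer(v,v);A+=M;b+=M@c;L.append((c,v))
    X=np.linalg.solve(A,b);return X,[round(float(np.linalg.norm((np.eye(3)-np.outer(v,v))@(X-c))),1) for c,v in L]
E
python3 - <<'E'
from h import *
S=snap("scene");D=snap("side")
sc=lambda x,y:(110+y/2,170+x/2)
sd=lambda x,y:(130+y/2.4,150+x/2.4)
for n,x,y in [("FL",160,90),("BL",200,62),("BR",445,210),("FR",408,248)]:print(n,onz(S,sc(x,y),381).round(0))
for n,p,z in [("foot nearest crnr",(308,373),8),("foot",(215,403),8),("foot",(203,377),8)]:print(n,onz(D,sd(*p),z).round(0))
for n,p,z in [("butt top",(335,480),58),("front top",(218,380),58),("ferrule",(210,372),47),("tip",(180,333),60),("lens",(268,358),20),("cup",(440,420),80),("plug",(213,326),10),("lev1",(147,246),10),("lev2",(203,310),10)]:print(n,onz(S,sc(*p),z).round(0))
for n,p,z in [("butt",(294,95),58),("front",(343,185),58),("tip",(363,215),60),("lens",(288,210),20),("plug",(317,258),10),("can",(133,305),160),("bot",(115,235),70)]:print("side",n,onz(D,sd(*p),z).round(0))
print("ring",onz(D,sd(167,130),290).round(0),ray(D,sd(167,130)))
E
```

```text
FL [529. 147. 381.]
BL [618. 164. 381.]
BR [ 683. -285.  381.]
FR [ 597. -300.  381.]
foot nearest crnr [547. 163.   8.]
foot [682. 180.   8.]
foot [690. 134.   8.]
butt top [ 440. -382.   58.]
front top [ 407. -154.   58.]
ferrule [ 410. -130.   47.]
tip [411. -49.  60.]
lens [ 511. -154.   20.]
cup [ 616. -415.   80.]
plug [482. -44.  10.]
lev1 [494. 171.  10.]
lev2 [489.  -8.  10.]
side butt [ 438. -366.   58.]
side front [ 415. -135.   58.]
side tip [403. -63.  60.]
side lens [ 503. -139.   20.]
side plug [482. -38.  10.]
side can [768. 110. 160.]
side bot [ 775. -104.   70.]
ring [684. -68. 290.] (array([ 774.18855716, 1020.80867898, 1256.76324851]), array([-0.06178682, -0.74638044, -0.66264518]))
```

Emit:
carry_out:
  delta_pos:
    - [-0.68, -1, 0]
    - [-0.68, -1, 0]
    - [-0.68, -1, 0]
    - [-0.68, -1, 0]
    - [-0.68, -1, 0]
    - [-0.68, -1, 0]
    - [-0.68, -1, 0]
    - [-0.68, -1, 0]
    - [-0.68, -1, 0]
    - [-0.68, -1, 0]
  angular:
    - [0, 0, 0]
    - [0, 0, 0]
    - [0, 0, 0]
    - [0, 0, 0]
    - [0, 0, 0]
    - [0, 0, 0]
    - [0, 0, 0]
    - [0, 0, 0]
    - [0, 0, 0]
    - [0, 0, 0]
  claw: [0, 0, 0, 0, 0, 0, 0, 0, 0, 0]

```text
clock: 2.43
position: [275.7, 349.9, 214.7]
eef_rot: [0.177, 0.984, 0.0, 0.0]
contact_force: [0.6, 0.2, -0.7]
width: 91.5
grasp_force: 0.0
```

Emit:
carry_out:
  delta_pos:
    - [-0.68, -1, 0]
    - [-0.68, -1, 0]
    - [-0.68, -1, 0]
    - [-0.68, -1, 0]
    - [-0.68, -1, 0]
    - [-0.68, -1, 0]
    - [-0.68, -1, 0]
    - [-0.68, -1, 0]
    - [-0.68, -1, 0]
    - [-0.68, -1, 0]
  angular:
    - [0, 0, 0]
    - [0, 0, 0]
    - [0, 0, 0]
    - [0, 0, 0]
    - [0, 0, 0]
    - [0, 0, 0]
    - [0, 0, 0]
    - [0, 0, 0]
    - [0, 0, 0]
    - [0, 0, 0]
  claw: [0, 0, 0, 0, 0, 0, 0, 0, 0, 0]

```text
clock: 3.27
position: [333.5, 115.1, 214.8]
eef_rot: [0.177, 0.984, 0.0, 0.0]
contact_force: [0.8, -0.4, 0.3]
width: 92.0
grasp_force: 0.0
```

Emit:
carry_out:
  delta_pos:
    - [-0.68, -1, 0]
    - [-0.68, -1, 0]
    - [-0.68, -1, 0]
    - [-0.68, -1, 0]
    - [-0.68, -1, 0]
    - [-0.68, -1, 0]
    - [-0.68, -1, 0]
    - [-0.68, -1, 0]
    - [-0.68, -1, 0]
    - [-0.68, -1, 0]
  angular:
    - [0, 0, 0]
    - [0, 0, 0]
    - [0, 0, 0]
    - [0, 0, 0]
    - [0, 0, 0]
    - [0, 0, 0]
    - [0, 0, 0]
    - [0, 0, 0]
    - [0, 0, 0]
    - [0, 0, 0]
  claw: [0, 0, 0, 0, 0, 0, 0, 0, 0, 0]

```text
clock: 4.1
position: [391.3, -120.0, 214.8]
eef_rot: [0.177, 0.984, -0.0, 0.0]
contact_force: [0.3, 0.4, -0.4]
width: 91.7
grasp_force: 0.0
```

Emit:
carry_out:
  delta_pos:
    - [-0.68, -1, 0]
    - [-0.68, -1, 0]
    - [-0.68, -1, 0]
    - [-0.68, -1, 0]
    - [-0.68, -1, 0]
    - [0, 0, 0]
    - [0, 0, 0]
    - [0, 0, 0]
    - [0, 0, 0]
    - [0, 0, 0]
  angular:
    - [0, 0, 0.9]
    - [0, 0, 0.3]
    - [0, 0, 0]
    - [0, 0, 0]
    - [0, 0, 0]
    - [0, 0, 1]
    - [0, 0, 1]
    - [0, 0, 1]
    - [0, 0, 1]
    - [0, 0, 1]
  claw: [0, 0, 0, 0, 0, 0, 0, 0, 0, 0]

```text
clock: 4.93
position: [412.6, -237.8, 214.6]
eef_rot: [0.386, 0.923, -0.0, 0.0]
contact_force: [-0.6, -0.1, -0.1]
width: 92.1
grasp_force: 0.0
```

Emit:
carry_out:
  delta_pos:
    - [0, 0, 0]
    - [0, 0, 0]
    - [0, 0, 0]
    - [0, 0, 0]
    - [0, 0, 0]
    - [0, 0, 0]
    - [0, 0, 0]
    - [0, 0, 0]
    - [0, 0, 0]
    - [0, 0, 0]
  angular:
    - [0, 0, 1]
    - [0, 0, 1]
    - [0, 0, 1]
    - [0, 0, 1]
    - [0, 0, 1]
    - [0, 0, 1]
    - [0, 0, 1]
    - [0, 0, 1]
    - [0, 0, 1]
    - [0, 0, 0.5]
  claw: [0, 0, 0, 0, 0, 0, 0, 0, 0, 0]

```text
clock: 5.77
position: [412.6, -237.6, 214.7]
eef_rot: [0.665, 0.747, 0.0, 0.0]
contact_force: [0.5, -0.2, 1.5]
width: 91.6
grasp_force: 0.0
```

```bash
python3 - <<'E'
from h import *
W=snap("wrist");cv2.imwrite("pics/w1.png",W["pixels"])
o=ctrl.get_obs();print(o["position"].round(1) if hasattr(o["position"],"round") else o["position"],Ro.from_quat(o["eef_rot"]).as_matrix().round(3).tolist())
print(np.round(W["tool_from_camera"],3).tolist(),W["fx"],W["cx"],W["cy"],W["k1"])
import pickle;pickle.dump({k:W[k] for k in("fx","fy","cx","cy","k1","R","t")},open("w1.pkl","wb"))
for q in ["pole_grip","rest_seat","pole_finger","tail_lens","spark_plug"]:print(q,[(d["location"],d["confidence"]) for d in cams.find_in(q,"wrist")[:2]])
c=np.array([422,-240,47.]);d=np.array([-.12,.993,0])
print(proj(W,[c,c+100*d,c-140*d,c+195*d]).round(0).tolist())
E
```

```text
[ 412.6 -237.6  214.7] [[-0.114, 0.993, 0.0], [0.993, 0.114, -0.0], [-0.0, 0.0, -1.0]]
[[-0.0, -0.963, -0.271, 77.408], [1.0, 0.0, -0.001, -0.345], [0.001, -0.271, 0.963, -170.984], [0.0, 0.0, 0.0, 1.0]] 333.1139793053155 275.98014548693465 211.85113822604836 0.014713273258422963
pole_grip [([182.4, 289.9], 0.93)]
rest_seat [([168.3, 116.9], 0.6), ([180.5, 273.9], 0.59)]
pole_finger [([184.9, 289.4], 0.56)]
tail_lens [([117.3, 374.2], 0.95), ([8.4, 384.1], 0.38)]
spark_plug [([10.7, 384.0], 0.91)]
[[198.0, 285.0], [97.0, 285.0], [316.0, 285.0], [-18.0, 286.0]]
```

View pics/w1.png

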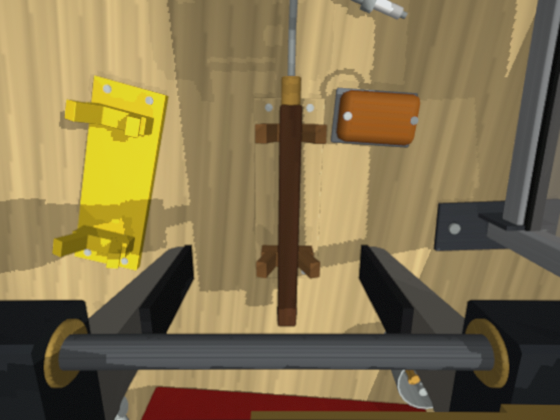

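The wrist view shows the pole between the open fingers. The handle front is at about (row 105, col 290) and the butt's top edge at (309, 287). The brown rest's blocks are at rows of about 133 and 262. The tail lens, at (117,374), is clear to the right.

```bash
python3 - <<'E'
from h import *
import pickle;W=pickle.load(open("w1.pkl","rb"))
f=onz(W,(105,290),58);b=onz(W,(309,287),58);d=(f-b);print(f.round(1),b.round(1),np.linalg.norm(d).round(1));d/=np.linalg.norm(d)
g=(f+b)/2+20*d;print("grip",g.round(1),d.round(3))
m=(onz(W,(125,266),69)+onz(W,(125,317),69)+onz(W,(248,269),69)+onz(W,(248,308),69))/4;print("rest approx",m.round(1))
for p in [(125,265),(125,320),(248,268),(248,308)]:print(onz(W,p,69).round(0))
p=np.array([412.6,-237.6,214.7]);R=np.array([[-0.114,0.993,0],[0.993,0.114,0],[0,0,-1]])
print(R.T@(np.r_[g[:2],28]-p)/20)
E
```

```text
[ 415.  -147.8   58. ] [ 438.9 -362.6   58. ] 216.1
grip [ 424.7 -235.3   58. ] [-0.111  0.994  0.   ]
rest approx [ 424.4 -225.7   69. ]
[ 394. -168.   69.]
[ 444. -162.   69.]
[ 410. -288.   69.]
[ 450. -284.   69.]
[0.04514074 0.61543683 9.335     ]
```

Emit:
carry_out:
  delta_pos:
    - [-0.3, 0.62, 0]
    - [0, 0, 1]
    - [0, 0, 1]
    - [0, 0, 1]
    - [0, 0, 1]
    - [0, 0, 1]
    - [0, 0, 1]
    - [0, 0, 1]
    - [0, 0, 1]
    - [0, 0, 0.9]
  angular:
    - [0, 0, 0]
    - [0, 0, 0]
    - [0, 0, 0]
    - [0, 0, 0]
    - [0, 0, 0]
    - [0, 0, 0]
    - [0, 0, 0]
    - [0, 0, 0]
    - [0, 0, 0]
    - [0, 0, 0]
  claw: [0, 0, 0, 0, 0, 0, 0, 0, 0, 0]

```text
clock: 6.9
position: [425.5, -242.0, 35.5]
eef_rot: [0.664, 0.748, -0.0, -0.0]
contact_force: [0.1, -0.5, 0.4]
width: 92.2
grasp_force: 0.0
```

Emit:
carry_out:
  delta_pos:
    - [0, 0, 0.4]
    - [0, 0, 0]
    - [0, 0, 0]
    - [0, 0, 0]
    - [0, 0, 0]
    - [0, 0, 0]
    - [0, 0, 0]
    - [0, 0, 0]
  angular:
    - [0, 0, 0]
    - [0, 0, 0]
    - [0, 0, 0]
    - [0, 0, 0]
    - [0, 0, 0]
    - [0, 0, 0]
    - [0, 0, 0]
    - [0, 0, 0]
  claw: [0.3, 1, 1, 1, 1, 1, 1, 1]
  force: 60

```text
clock: 7.57
position: [425.9, -242.3, 29.1]
eef_rot: [0.664, 0.748, 0.0, 0.0]
contact_force: [-0.9, -0.7, 0.4]
width: 40.7
grasp_force: 0.0
```

Emit:
carry_out:
  delta_pos:
    - [0, 0, 0]
    - [0, 0, 0]
    - [0, 0, 0]
    - [0, 0, 0]
    - [0, 0, 0]
    - [0, 0, 0]
    - [0, 0, 0]
  angular:
    - [0, 0, 0]
    - [0, 0, 0]
    - [0, 0, 0]
    - [0, 0, 0]
    - [0, 0, 0]
    - [0, 0, 0]
    - [0, 0, 0]
  claw: [1, 1, 1, 1, 1, 1, 1]

```text
clock: 8.15
position: [425.7, -242.2, 28.7]
eef_rot: [0.664, 0.748, 0.0, 0.0]
contact_force: [-0.3, -0.1, 3.0]
width: 21.7
grasp_force: 60.0
```

Emit:
carry_out:
  delta_pos:
    - [0, 0, -0.5]
    - [0, 0, -1]
    - [0, 0, -1]
    - [0, 0, -1]
    - [0, 0, -1]
    - [0, 0, -1]
    - [0, 0, -1]
    - [0, 0, -1]
    - [0, 0, -1]
    - [0, 0, -0.5]
  angular:
    - [0, 0, 0]
    - [0, 0, 0]
    - [0, 0, 0]
    - [0, 0, 0]
    - [0, 0, 0]
    - [0, 0, 0]
    - [0, 0, 0]
    - [0, 0, 0]
    - [0, 0, 0]
    - [0, 0, 0]
  claw: [1, 1, 1, 1, 1, 1, 1, 1, 1, 1]

```text
clock: 8.98
position: [426.2, -242.4, 211.3]
eef_rot: [0.664, 0.748, 0.0, 0.001]
contact_force: [0.2, -0.6, -1.2]
width: 21.3
grasp_force: 60.0
```

```bash
python3 - <<'E'
from h import *
for n in ["wrist","scene","side"]:
    s=snap(n);cv2.imwrite(f"pics/{n}2.png",s["pixels"])
    import pickle;pickle.dump({k:s[k] for k in("fx","fy","cx","cy","k1","R","t")},open(n+"2.pkl","wb"))
w=cv2.imread("pics/wrist2.png");a=cv2.imread("pics/scene2.png")[200:400,200:400];b=cv2.imread("pics/side2.png")[130:280,150:340]
a=cv2.resize(a,(300,300),interpolation=3);b=cv2.resize(b,(380,300),interpolation=3)
top=np.hstack([a,b]);w=cv2.resize(w[0:300],None,fx=1,fy=1)
c=np.zeros((600,680,3),np.uint8);c[:300]=top;c[300:,:560]=w;cv2.imwrite("pics/c2.png",c)
o=ctrl.get_obs();print({k:np.round(v,3).tolist() for k,v in o.items()})
E
```

```text
{'clock': 9.133, 'q': [-0.52, 0.147, 1.922, -0.0, 1.071, -0.639], 'qvel': [0.0, 0.027, 0.029, 0.001, -0.01, 0.001], 'tau': [-0.001, -45.197, -33.589, 0.061, 0.223, 0.002], 'position': [425.736, -242.19, 208.937], 'eef_rot': [0.664, 0.748, 0.0, 0.001], 'contact_force': [-0.023, -0.042, -1.189], 'moment': [-0.103, 0.104, -0.015], 'grasp_force': 59.964, 'width': 21.685}
```

View pics/c2.png

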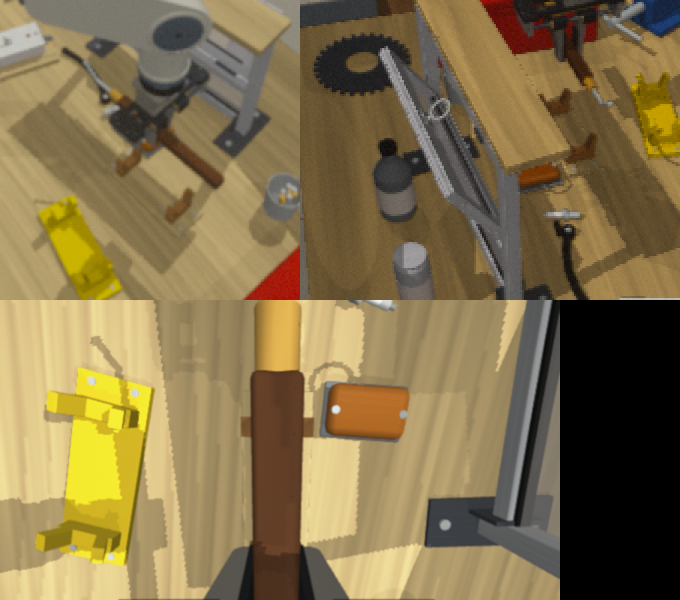

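The pole is held level in the fingers and the rest is free. In the wrist picture the handle front is at row 71, column 277. The ring shows in the side view at full pixel (184,219).

```bash
python3 - <<'E'
from h import *
import pickle
W=pickle.load(open("w1.pkl","rb"));W2=pickle.load(open("wrist2.pkl","rb"));D=pickle.load(open("side2.pkl","rb"))
o=ctrl.get_obs();p=o["position"];R=Ro.from_quat(o["eef_rot"]).as_matrix()
f=onz(W2,(71,277),p[2]+29.3);print("front in tool",(R.T@(f-p)).round(1))
for r in [(203,437),(250,436)]:print("foot",onz(W,r,8).round(1))
for r in [(197,427),(246,425)]:print("foot2",onz(W2,r,8).round(1))
c,v=ray(D,(184,219))
from scipy.optimize import least_squares
yaw=.15
for org in [(642.6,-63),(647,-58)]:
  def ring(th):
    l=137*np.sin(th)-37*np.cos(th);return np.array([org[0]+l*np.cos(yaw),org[1]+l*np.sin(yaw),168+137*np.cos(th)+37*np.sin(th)])
  res=[(np.linalg.norm(np.cross(ring(t)-c,v)),t) for t in np.arange(.4,.8,.01)];e,t=min(res);print(org,e,t,ring(t).round(1))
E
```

```text
front in tool [ 95.2   0.4 -29.4]
foot [ 600.6 -234.3    8. ]
foot [ 613.7 -292.     8. ]
foot2 [ 599.8 -232.4    8. ]
foot2 [ 611.9 -291.7    8. ]
(642.6, -63) 0.9340731487457993 0.5900000000000002 [687.6 -56.2 302.4]
(647, -58) 1.0421498781581222 0.5500000000000002 [686.6 -52.  304.1]
```

Emit:
carry_out:
  delta_pos:
    - [0.95, -0.05, 0]
    - [0.95, -0.05, 0]
    - [0.95, -0.05, 0]
    - [0.95, -0.05, 0]
    - [0.95, -0.05, 0]
    - [0.95, -0.05, 0]
    - [0.95, -0.05, 0]
    - [0.95, -0.05, 0]
    - [0, 0, 0]
    - [0, 0, 0]
  angular:
    - [0, 0, 0]
    - [0, 0, 0]
    - [0, 0, 0]
    - [0, 0, 0]
    - [0, 0, 0]
    - [0, 0, 0]
    - [0, 0, 0]
    - [0, 0, 0]
    - [0, 0, 0.8]
    - [0, 0, 0.9]
  claw: [1, 1, 1, 1, 1, 1, 1, 1, 1, 1]

```text
clock: 9.97
position: [398.4, -91.0, 207.1]
eef_rot: [0.707, 0.707, -0.001, -0.001]
contact_force: [0.6, -0.3, -1.8]
width: 21.5
grasp_force: 60.0
```

Emit:
carry_out:
  delta_pos:
    - [0, 0, 0]
    - [0, 0, 0]
    - [0, 0, 0]
    - [0, 0, 0]
    - [0, 0, 0]
    - [0, 0, 0]
    - [0, 0, 0]
    - [0, 0, 0]
    - [0, 0, 0]
    - [0, 0, 0]
  angular:
    - [0, 0, 1]
    - [0, 0, 1]
    - [0, 0, 1]
    - [0, 0, 1]
    - [0, 0, 1]
    - [0, 0, 1]
    - [0, 0, 1]
    - [0, 0, 1]
    - [0, 0, 1]
    - [0, 0, 1]
  claw: [1, 1, 1, 1, 1, 1, 1, 1, 1, 1]

```text
clock: 10.8
position: [398.6, -91.9, 207.0]
eef_rot: [0.907, 0.421, -0.001, -0.001]
contact_force: [0.5, 0.2, -1.7]
width: 21.3
grasp_force: 60.0
```

Emit:
carry_out:
  delta_pos:
    - [0, 0, 0]
    - [0, 0, 0]
    - [0, 0, 0]
    - [0, 0, 0]
    - [0, 0, 0]
    - [0, 0, 0]
    - [0, 0, 0]
    - [0, 0, 0]
    - [0, 0, 0]
    - [0, 0, 0]
  angular:
    - [0, 0, 1]
    - [0, 0, 1]
    - [0, 0, 1]
    - [0, 0, 1]
    - [0, 0, 1]
    - [0, 0, 1]
    - [0, 0, 1]
    - [0, 0, 1]
    - [0, 0, 1]
    - [0, 0, 1]
  claw: [1, 1, 1, 1, 1, 1, 1, 1, 1, 1]

```text
clock: 11.63
position: [398.6, -91.9, 207.0]
eef_rot: [0.996, 0.086, -0.001, -0.0]
contact_force: [-0.4, -0.2, -1.6]
width: 21.7
grasp_force: 60.0
```

Emit:
carry_out:
  delta_pos:
    - [0, 0, 0]
    - [0, 0, 0]
    - [0, 0, 0]
    - [0, 0, 0]
    - [0, 0, 0]
    - [0, 0, 0]
    - [0, 0, 0]
    - [0, 0, 0]
  angular:
    - [0, 0.6, 0]
    - [0, 0.9, 0]
    - [0, 1, 0]
    - [0, 1, 0]
    - [0, 1, 0]
    - [0, 1, 0]
    - [0, 0.75, 0]
    - [0, 0, 0]
  claw: [1, 1, 1, 1, 1, 1, 1, 1]

```text
clock: 12.3
position: [396.7, -91.4, 206.1]
eef_rot: [0.973, 0.084, 0.215, -0.02]
contact_force: [-0.2, -0.1, -1.4]
width: 21.3
grasp_force: 60.0
```

```bash
cat >> h.py <<'E'
RING=np.array([687,-54,303.]);F=np.array([175.2,.4,-31.3])
def status(tgt=None):
    o=ctrl.get_obs();p=np.array(o["position"]);R=Ro.from_quat(o["eef_rot"]).as_matrix()
    f=p+R@F;print("t",o["clock"],"tcp",p.round(1),"finger",f.round(1),"x",R[:,0].round(3),"q",np.round(o["q"],2),"F",np.round(o["contact_force"],1))
    if tgt is not None:print("units to tgt",(R.T@(np.array(tgt)-f)/20).round(2))
    return p,R,f
E
python3 - <<'E'
from h import *
p,R,f=status(RING-50*np.array([.5*.986,.5*.17,.866]))
import pickle
W=snap("wrist");cv2.imwrite("pics/w3.png",W["pixels"]);pickle.dump({k:W[k] for k in("fx","fy","cx","cy","k1","R","t")},open("w3.pkl","wb"))
D=snap("side");cv2.imwrite("pics/d3.png",D["pixels"])
print("proj finger,ring in wrist",proj(W,[f,RING,f+R@[175+15-175,0,-13]]).round(0).tolist(),"side",proj(D,[f,RING]).round(0).tolist())
c=np.zeros((420,800,3),np.uint8);c[:,:560]=W["pixels"];c[:360,560:]=cv2.resize(D["pixels"][140:300,170:280],(240,349))[:360].repeat(1,0) if 0 else cv2.copyMakeBorder(cv2.resize(D["pixels"][140:300,170:280],(240,349)),0,11,0,0,0)
cv2.imwrite("pics/c3.png",c)
E
```

```text
t 12.3 tcp [396.7 -91.4 206.1] finger [540.3 -66.9 308.2] x [0.894 0.155 0.421] q [-0.45 -0.19  2.34  0.41  0.67  0.67] F [-0.2 -0.1 -1.4]
units to tgt [4.5  0.63 4.76]
proj finger,ring in wrist [[-208.0, 280.0], [-507.0, 312.0], [-333.0, 281.0]] side [[173.0, 263.0], [184.0, 219.0]]
```

View pics/c3.png

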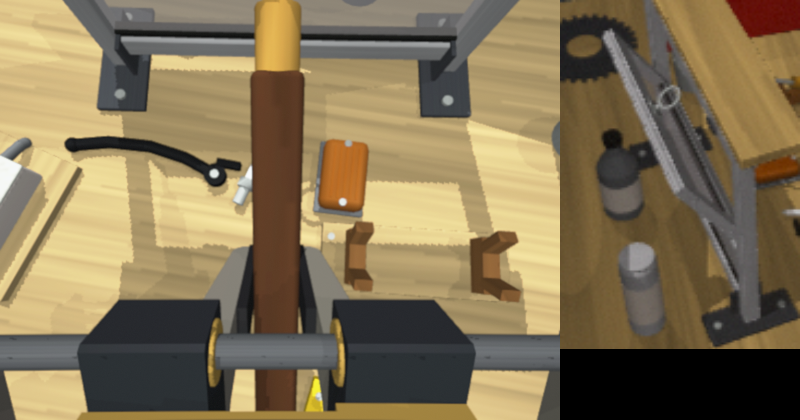

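The pole is pitched up 25° towards the screen. The wrist view shows both feet: left front edge at (108,97) to (111,147), right at (116,421) to (116,470). The side view still shows the ring clear at about (184,219).

```bash
python3 - <<'E'
from h import *
import pickle
W=pickle.load(open("w3.pkl","rb"));D=pickle.load(open("side2.pkl","rb"))
P=[onz(W,r,8) for r in [(108,97),(111,147),(116,421),(116,470)]]
for a in P:print(a.round(1))
# fallback: bolts
L=(P[0]+P[1])/2;Rr=(P[2]+P[3])/2;y=(L-Rr);print(np.linalg.norm(y));y/=np.linalg.norm(y);x=np.array([y[1],-y[0],0]);org=(L+Rr)/2+70*x;print("org",org.round(1),"yaw",np.arctan2(x[1],x[0]).round(3))
c,v=ray(D,(184,219))
g=lambda t:np.r_[(org+(137*np.sin(t)-37*np.cos(t))*x)[:2],168+137*np.cos(t)+37*np.sin(t)]
e,t=min((np.linalg.norm(np.cross(g(t)-c,v)),t) for t in np.arange(.4,.8,.01));print(e,t,g(t).round(1))
E
```

```text
[544.4 159.2   8. ]
[551.3  98.1   8. ]
[ 602.3 -233.8    8. ]
[ 612.2 -292.3    8. ]
396.1681608546349
org [646.8 -56.7   8. ] yaw 0.15
1.9490777652374893 0.5500000000000002 [686.4 -50.7 304.1]
```

Emit:
carry_out:
  delta_pos:
    - [0, 0.1, 0.8]
    - [0, 0.1, 1]
    - [0, 0.1, 1]
    - [0, 0.1, 1]
    - [0, 0.1, 1]
    - [0.5, 0.1, 0]
    - [1, 0.1, 0]
    - [1, 0, 0]
    - [1, 0, 0]
    - [0.5, 0, 0]
  angular:
    - [0, 0, 0]
    - [0, 0, 0]
    - [0, 0, 0]
    - [0, 0, 0]
    - [0, 0, 0]
    - [0, 0, 0]
    - [0, 0, 0]
    - [0, 0, 0]
    - [0, 0, 0]
    - [0, 0, 0]
  claw: [1, 1, 1, 1, 1, 1, 1, 1, 1, 1]

```text
clock: 13.23
position: [516.7, -85.9, 156.2]
eef_rot: [0.973, 0.086, 0.216, -0.019]
contact_force: [-0.0, -0.5, -0.6]
width: 21.2
grasp_force: 60.0
```

```bash
sed -i 's/^RING=.*;F/RING=np.array([686,-52,303.5]);F/' h.py; python3 - <<'E'
from h import *
p,R,f=status(RING-50*np.array([.514,.078,.85]))
D=snap("side");print(proj(D,[f,RING,f+20*R@np.array([.766,0,-.643])]).round(1).tolist())
cv2.imwrite("pics/d4.png",cv2.resize(D["pixels"][150:250,180:300],(720,600),interpolation=cv2.INTER_CUBIC))
E
```

```text
t 13.2333 tcp [516.7 -85.9 156.2] finger [660.1 -60.8 258.7] x [0.892 0.159 0.423] q [-0.3   0.1   2.21  0.44  0.47  0.74] F [-0.  -0.5 -0.6]
units to tgt [ 0.1  -0.24 -0.08]
[[191.6, 228.1], [184.4, 219.4], [188.2, 225.2]]
```

View pics/d4.png

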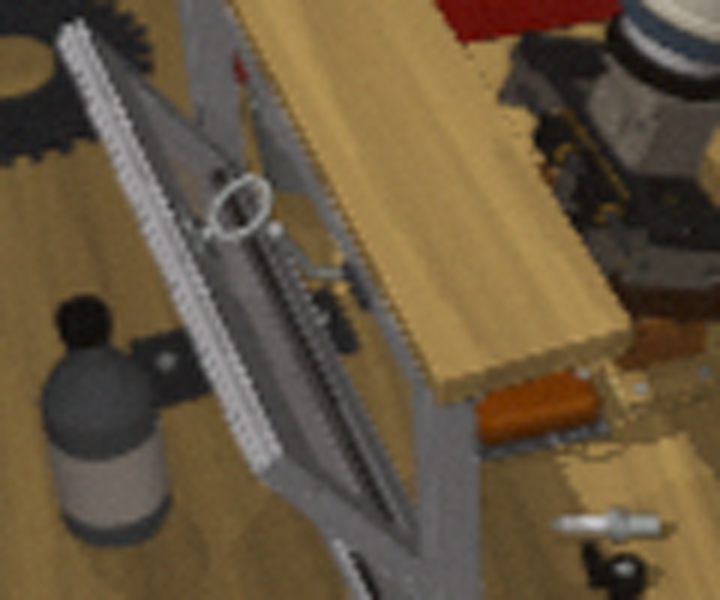

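The ball shows at full (188.3,225.8), within 1 px of the prediction. The ring is at (184.7,220.2), so I'm lined up to insert along the ring's axis.

Emit:
carry_out:
  delta_pos:
    - [0, -0.24, 0]
    - [0.3, 0, -0.21]
    - [0.3, 0, -0.21]
    - [0.3, 0, -0.21]
    - [0.3, 0, -0.22]
    - [0.3, 0, -0.22]
    - [0.3, 0, -0.22]
    - [0.3, 0, -0.21]
    - [0, 0, 0]
  angular:
    - [0, 0, 0]
    - [0, 0, 0]
    - [0, 0, 0]
    - [0, 0, 0]
    - [0, 0, 0]
    - [0, 0, 0]
    - [0, 0, 0]
    - [0, 0, 0]
    - [0, 0, 0]
  claw: [1, 1, 1, 1, 1, 1, 1, 1, 1]

```text
clock: 14.03
position: [539.2, -77.4, 202.2]
eef_rot: [0.972, 0.085, 0.217, -0.018]
contact_force: [0.2, 0.3, -1.7]
width: 21.6
grasp_force: 60.0
```

```bash
python3 - <<'E'
from h import *
p,R,f=status(RING)
D=snap("side");print(proj(D,[f,RING,f+20*R@np.array([.766,0,-.643])]).round(1).tolist())
cv2.imwrite("pics/d5.png",cv2.resize(D["pixels"][160:220,190:260],(700,600),interpolation=cv2.INTER_CUBIC))
E
```

```text
t 14.0333 tcp [539.2 -77.4 202.2] finger [682.3 -52.4 305. ] x [0.891 0.158 0.425] q [-0.26  0.06  2.13  0.33  0.58  0.88] F [ 0.2  0.3 -1.7]
units to tgt [0.14 0.01 0.15]
[[183.8, 220.5], [184.4, 219.4], [180.1, 217.5]]
```

View pics/d5.png

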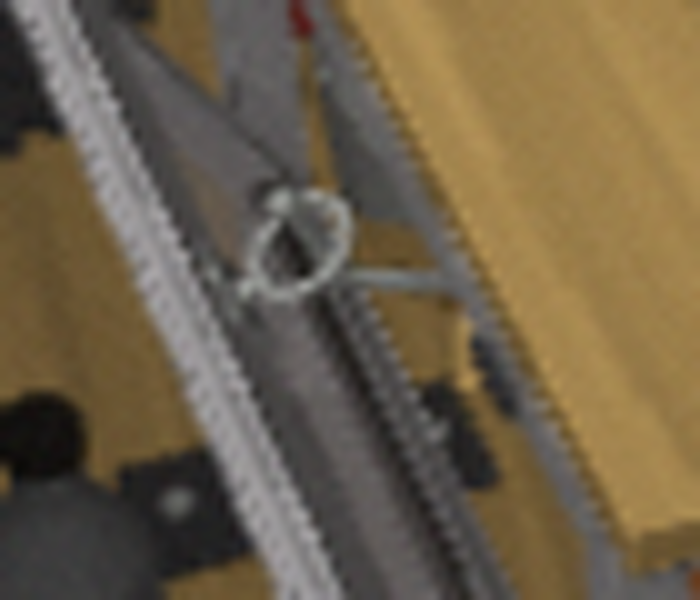

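The ball is at full (180.2,217.8), as predicted, with the finger line through the ring at (184.5,220) and no contact force. I'll pull the first half gently and see whether the ring follows.

Emit:
carry_out:
  delta_pos:
    - [0, 0, 0]
    - [-0.25, 0, -0.15]
    - [-0.34, -0.01, -0.2]
    - [-0.34, -0.01, -0.2]
    - [-0.34, -0.01, -0.2]
    - [-0.34, -0.01, -0.2]
    - [0, 0, 0]
  angular:
    - [0, 0, 0]
    - [0, 0, 0]
    - [0, 0, 0]
    - [0, 0, 0]
    - [0, 0, 0]
    - [0, 0, 0]
    - [0, 0, 0]
  claw: [1, 1, 1, 1, 1, 1, 1]

```text
clock: 14.67
position: [498.9, -82.8, 203.6]
eef_rot: [0.973, 0.085, 0.215, -0.019]
contact_force: [1.2, 0.6, -3.2]
width: 21.8
grasp_force: 60.0
```

```bash
python3 - <<'E'
from h import *
p,R,f=status()
x=np.array([.989,.15,0]);print("l finger",(f-[646.8,-56.7,0])@x, "lat",(f-[646.8,-56.7,0])@[-.15,.989,0])
D=snap("side");print(proj(D,[f,f+20*R@np.array([.766,0,-.643])]).round(1).tolist())
print([(d["location"],d["confidence"]) for d in cams.find_in("ring_eye","side")])
cv2.imwrite("pics/d6.png",cv2.resize(D["pixels"][160:220,190:260],(700,600),interpolation=cv2.INTER_CUBIC))
E
```

```text
t 14.6667 tcp [498.9 -82.8 203.6] finger [642.4 -58.  305.9] x [0.893 0.157 0.422] q [-0.31 -0.01  2.19  0.36  0.6   0.83] F [ 1.2  0.6 -3.2]
l finger -4.548800551731279 lat -0.6236957537743667
[[180.4, 232.7], [176.8, 229.8]]
[([194.9, 222.9], 0.93)]
```

View pics/d6.png

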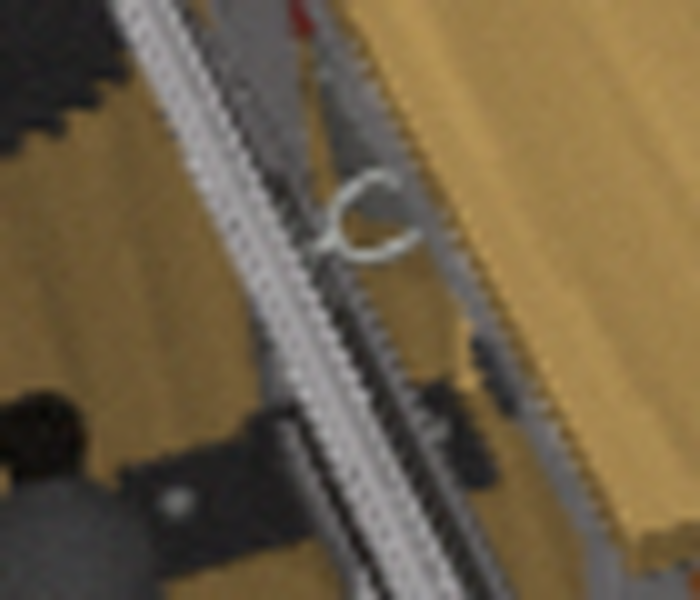

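The fanlight follows: the ring has moved right to crop (375,215) and the sash is more upright. I'll go on through the catch, slower.

Emit:
carry_out:
  delta_pos:
    - [-0.25, 0, -0.13]
    - [-0.3, -0.01, -0.15]
    - [-0.3, -0.01, -0.14]
    - [-0.3, -0.01, -0.14]
    - [-0.3, -0.01, -0.14]
    - [-0.2, 0, -0.09]
    - [-0.15, 0, -0.07]
    - [-0.15, 0, -0.07]
    - [-0.1, 0, -0.05]
    - [0, 0, 0]
  angular:
    - [0, 0, 0]
    - [0, 0, 0]
    - [0, 0, 0]
    - [0, 0, 0]
    - [0, 0, 0]
    - [0, 0, 0]
    - [0, 0, 0]
    - [0, 0, 0]
    - [0, 0, 0]
    - [0, 0, 0]
  claw: [1, 1, 1, 1, 1, 1, 1, 1, 1, 1]

```text
clock: 15.6
position: [456.4, -90.2, 205.1]
eef_rot: [0.972, 0.085, 0.216, -0.019]
contact_force: [5.1, 0.4, -1.8]
width: 21.6
grasp_force: 60.0
```

```bash
python3 - <<'E'
from h import *
p,R,f=status()
x=np.array([.989,.15,0]);print("l finger",(f-[646.8,-56.7,0])@x, "lat",(f-[646.8,-56.7,0])@[-.15,.989,0])
E
```

```text
t 15.6 tcp [456.4 -90.2 205.1] finger [599.6 -65.3 307.7] x [0.892 0.157 0.424] q [-0.37 -0.08  2.26  0.39  0.62  0.75] F [ 5.1  0.4 -1.8]
l finger -47.93410238393033 lat -1.466550489966878
```

Emit:
carry_out:
  delta_pos:
    - [-0.12, 0, -0.05]
    - [-0.12, 0, -0.05]
    - [0, 0, 0]
    - [0, 0, 0]
  angular:
    - [0, 0, 0]
    - [0, 0, 0]
    - [0, 0, 0]
    - [0, 0, 0]
  claw: [1, 1, 1, 1]

```text
clock: 15.93
position: [451.0, -91.0, 204.4]
eef_rot: [0.973, 0.085, 0.216, -0.019]
contact_force: [5.1, 1.1, -2.8]
width: 21.6
grasp_force: 60.0
```

Emit:
carry_out:
  delta_pos:
    - [-0.1, 0, -0.04]
    - [-0.1, 0, -0.04]
    - [0, 0, 0]
    - [0, 0, 0]
  angular:
    - [0, 0, 0]
    - [0, 0, 0]
    - [0, 0, 0]
    - [0, 0, 0]
  claw: [1, 1, 1, 1]

```text
clock: 16.27
position: [446.1, -91.5, 203.5]
eef_rot: [0.973, 0.085, 0.215, -0.019]
contact_force: [1.8, 0.2, -4.5]
width: 21.7
grasp_force: 60.0
```

```bash
python3 - <<'E'
from h import *
p,R,f=status()
x=np.array([.989,.15,0]);print("l finger",(f-[646.8,-56.7,0])@x)
D=snap("side");cv2.imwrite("pics/d7.png",cv2.resize(D["pixels"][140:240,180:300],(720,600),interpolation=cv2.INTER_CUBIC))
o=np.array([646.8,-56.7,0]);y=np.array([-.15,.989,0]);z=np.array([0,0,1.])
for th in (0,.05,.1,.2):
  X=[o+(168)*z+(h*np.sin(th)+9*np.cos(th))*x+(h*np.cos(th)-9*np.sin(th))*z+s*181*y for s in(1,-1) for h in (165,)]
  print(th,((proj(D,X)[:,::-1]-[180,140])*6).round(0).tolist())
E
```

```text
t 16.2667 tcp [446.1 -91.5 203.5] finger [589.6 -66.5 305.8] x [0.893 0.158 0.422] q [-0.38 -0.09  2.27  0.39  0.62  0.73] F [ 1.8  0.2 -4.5]
l finger -58.07162622295993
0 [[409.0, 440.0], [186.0, 16.0]]
0.05 [[393.0, 446.0], [172.0, 21.0]]
0.1 [[377.0, 452.0], [159.0, 25.0]]
0.2 [[345.0, 466.0], [131.0, 37.0]]
```

View pics/d7.png

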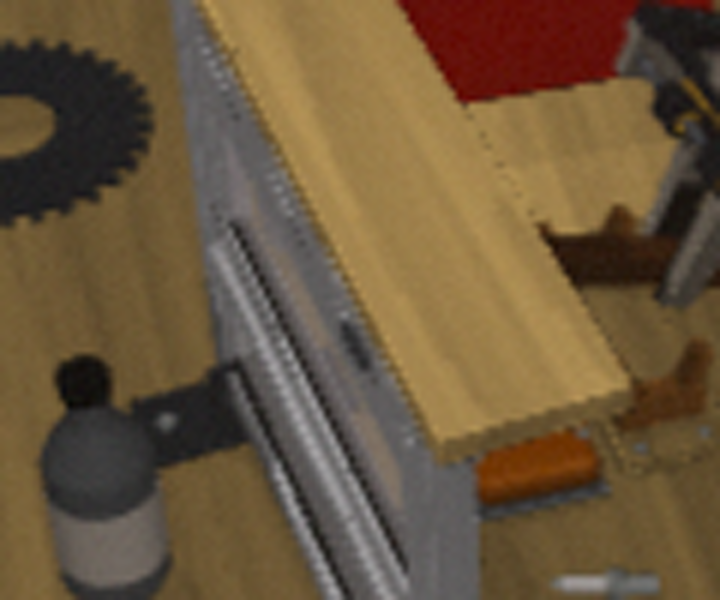

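The fanlight now looks upright and flush under the ledge. The pull force peaked at about 5 N and then dropped, as if it snapped past the roller. I'll confirm with a little more pull against the stop.

Emit:
carry_out:
  delta_pos:
    - [-0.1, 0, -0.05]
    - [-0.05, 0, -0.03]
    - [0, 0, 0]
    - [0, 0, 0]
  angular:
    - [0, 0, 0]
    - [0, 0, 0]
    - [0, 0, 0]
    - [0, 0, 0]
  claw: [1, 1, 1, 1]

```text
clock: 16.65
position: [444.2, -92.5, 204.9]
eef_rot: [0.972, 0.085, 0.217, -0.019]
contact_force: [6.5, 0.6, -2.6]
width: 21.5
grasp_force: 60.0
```

```bash
python3 - <<'E'
from h import *
p,R,f=status()
D=snap("side");W=snap("wrist");cv2.imwrite("pics/d8.png",D["pixels"]);cv2.imwrite("pics/w8.png",W["pixels"])
o=ctrl.get_obs();print(o["moment"])
E
```

```text
t 16.65 tcp [444.2 -92.5 204.9] finger [587.4 -67.5 307.6] x [0.892 0.158 0.424] q [-0.39 -0.1   2.27  0.4   0.63  0.73] F [ 6.5  0.6 -2.6]
[0.01816005 0.23467798 0.10042203]
```

Emit:
carry_out:
  delta_pos:
    - [-0.1, 0, -0.04]
    - [0, 0, 0]
    - [0, 0, 0]
  angular:
    - [0, 0, 0]
    - [0, 0, 0]
    - [0, 0, 0]
  claw: [1, 1, 1]

```text
clock: 17.0
position: [441.7, -92.7, 204.5]
eef_rot: [0.972, 0.085, 0.216, -0.019]
contact_force: [5.2, 0.6, -3.2]
width: 21.6
grasp_force: 60.0
```

```bash
python3 - <<'E'
from h import *
p,R,f=status()
print(ctrl.get_obs()["moment"])
E
```

```text
t 17.0 tcp [441.7 -92.7 204.5] finger [585.  -67.8 307.1] x [0.892 0.158 0.424] q [-0.39 -0.1   2.28  0.4   0.63  0.72] F [ 5.2  0.6 -3.2]
[-0.09491393  0.47378416 -0.056141  ]
```

```bash
python3 - <<'E'
from h import *
import pickle
D=snap("side");W=snap("wrist");cv2.imwrite("pics/d9.png",D["pixels"]);cv2.imwrite("pics/w9.png",W["pixels"])
a=cv2.imread("pics/d8.png");b=D["pixels"]
df=np.abs(a.astype(int)-b).sum(2)[140:240,180:290];print("diff",df.mean(),(df>60).sum())
w2=cv2.imread("pics/wrist2.png")
for n,i in (("w2",w2),("w3",cv2.imread("pics/w3.png")),("w8",cv2.imread("pics/w8.png")),("w9",W["pixels"])):
  col=i[:250,277].astype(int);sat=col[:,1];print(n,[int(r) for r in range(1,200) if abs(sat[r]-sat[r-1])>30][:4], "edges",[int(c) for c in range(230,330) if abs(int(i[200,c,1])-int(i[200,c-1,1]))>35])
c=np.zeros((600,800,3),np.uint8);c[:400,:300]=cv2.resize(D["pixels"][160:240,210:270],(300,400),interpolation=3);c[:400,300:600]=cv2.resize(cv2.imread("pics/d8.png")[160:240,210:270],(300,400),interpolation=3)
c[400:600,:267]=cv2.resize(W["pixels"],(267,200));c[:, 600:]=cv2.resize(W["pixels"][:300,225:325],(200,600))
cv2.imwrite("pics/c9.png",c)
E
```

```text
diff 6.3945454545454545 5
w2 [71, 72] edges [252, 301, 302]
w3 [71, 72] edges [252, 301, 302, 318]
w8 [73, 74] edges [251, 252, 253, 300]
w9 [73, 74] edges [232, 233, 251, 252, 253, 300]
```

View pics/c9.png

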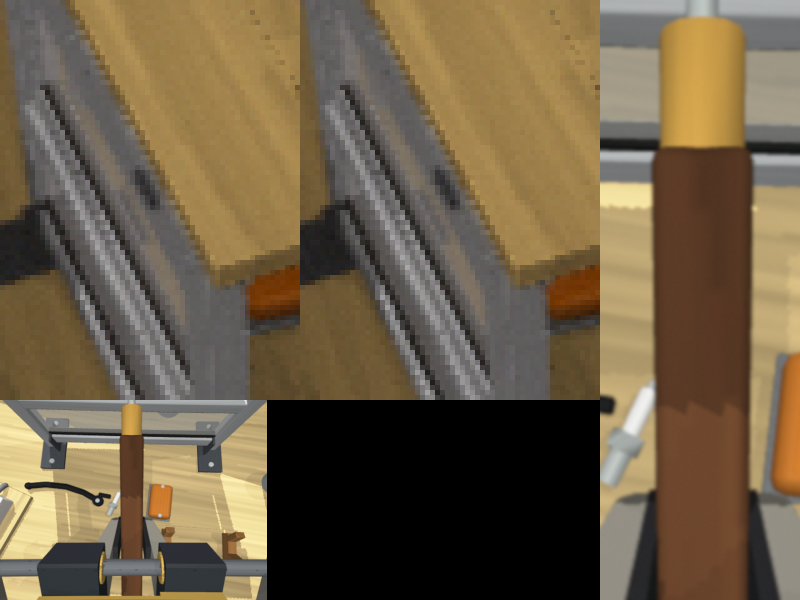

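The screen face looks almost the same in both side crops, and the pole may have pitched a little in the grip. I'll measure both numerically.

```bash
cat > m.py <<'E'
from h import *
def ends(i,r):  # subpixel handle edges by gradient centroid
    row=cv2.GaussianBlur(i[r-2:r+3].astype(np.float32).mean(0)[None],(5,1),0)[0].sum(1);g=np.abs(np.diff(row))
    out=[]
    for a,b in((244,262),(292,312)):
        s=g[a:b]; m=s.argmax()+a; k=np.arange(m-3,m+4); out.append((k*g[k]).sum()/g[k].sum())
    return round(float(out[1]-out[0]),2)
def front(i):
    c=i[60:90,265:290].astype(np.float32).mean(1)[:,1];g=np.abs(np.diff(c));m=g.argmax();k=np.arange(m-3,m+4);return round(float((k*g[k]).sum()/g[k].sum()+60.5),2)
E
python3 - <<'E'
from m import *
for n in ("wrist2","w3","w8","w9"):
    i=cv2.imread(f"pics/{n}.png");print(n,"front",front(i),[ends(i,r) for r in (85,95,110,130,160,200)])
a,b=[cv2.imread(f"pics/{n}.png",0).astype(np.float32) for n in("d8","d9")]
for nm,(r0,r1,c0,c1) in {"sash":(165,235,214,248),"bg ledge":(140,200,230,280)}.items():
    print(nm,cv2.phaseCorrelate(a[r0:r1,c0:c1],b[r0:r1,c0:c1],cv2.createHanningWindow((c1-c0,r1-r0),cv2.CV_32F)))
s=snap("side")
o=np.array([646.8,-56.7,0]);x=np.array([.989,.15,0]);y=np.array([-.15,.989,0]);z=np.array([0,0,1.])
for th in (0,.04,.08):
  print(th,proj(s,[o+168*z+(h*np.sin(th)+9*np.cos(th))*x+(h*np.cos(th)-9*np.sin(th))*z+w*y for h in(165,125) for w in (150,0)]).round(1).tolist())
print("screen outer face head rail bottom",proj(s,[o+12.5*x+338*z+150*y,o+12.5*x+338*z]).round(1).tolist())
print("ledge back top/bot",proj(s,[o+13*x+363*z,o+13*x+381*z,o+13*x+363*z+150*y,o+13*x+381*z+150*y]).round(1).tolist())
E
```

```text
wrist2 front 70.44 [54.19, 53.64, 53.36, 52.77, 50.87, 49.57]
w3 front 70.45 [54.69, 53.68, 53.41, 52.46, 51.16, 49.64]
w8 front 72.73 [51.29, 50.77, 50.49, 50.13, 49.04, 48.1]
w9 front 73.13 [51.19, 50.65, 50.18, 49.63, 49.18, 48.15]
sash ((-0.06553582552419712, -0.047548164966073614), 0.9820835663948531)
bg ledge ((0.08476036695256539, -0.027424762666690583), 0.9185870625178019)
0 [[206.3, 244.5], [175.1, 228.1], [215.9, 245.1], [184.6, 229.0]]
0.04 [[207.0, 242.3], [175.7, 226.1], [216.5, 243.5], [185.1, 227.5]]
0.08 [[207.8, 240.2], [176.4, 224.1], [217.1, 241.9], [185.7, 226.0]]
screen outer face head rail bottom [[205.4, 243.2], [174.1, 226.9]]
ledge back top/bot [[168.0, 226.1], [163.4, 225.7], [199.2, 242.7], [194.6, 242.3]]
```

The pole has pitched down about 5° in the grip, so 5 N is the slip limit at this lever arm. I can't be sure the roller has snapped over. I'll flatten the pole about the finger by 12° to shorten the lever, then pull harder.

Emit:
carry_out:
  delta_pos:
    - [0, 0, -0.35]
    - [0, 0, -0.35]
    - [0, 0, -0.35]
    - [0, 0, -0.34]
    - [0, 0, -0.34]
    - [0, 0, -0.34]
    - [0, 0, 0]
  angular:
    - [0, -0.5, 0]
    - [0, -0.5, 0]
    - [0, -0.5, 0]
    - [0, -0.5, 0]
    - [0, -0.5, 0]
    - [0, -0.5, 0]
    - [0, 0, 0]
  claw: [1, 1, 1, 1, 1, 1, 1]

```text
clock: 17.73
position: [428.5, -95.2, 244.1]
eef_rot: [0.99, 0.087, 0.113, -0.009]
contact_force: [5.8, 1.2, -4.6]
width: 21.9
grasp_force: 60.0
```

```bash
cat >> m.py <<'E'
def fin(beta):
    b=np.radians(beta);return np.array([-4.8+180*np.cos(b)+13*np.sin(-b)*-1*-1, .4, -18.3-(13*np.cos(b)+180*np.sin(b))])
def rep(tag):
    o=ctrl.get_obs();W=snap("wrist");D=snap("side");i=W["pixels"];cv2.imwrite(f"pics/w{tag}.png",i);cv2.imwrite(f"pics/d{tag}.png",D["pixels"])
    w=ends(i,95);beta=-np.degrees(np.arctan2(132*(53.7/w-1),95))
    p=np.array(o["position"]);R=Ro.from_quat(o["eef_rot"]).as_matrix();f=p+R@fin(beta)-[646.8,-56.7,0]
    print("t",o["clock"],"tcp",p.round(1),"F",np.round(o["contact_force"],1),"My",np.round(o["moment"],2),"front",front(i),"w",w,"beta",beta.round(1),"slope",np.degrees(np.arcsin(R[2,0])).round(1)+beta.round(1),"finger l",(f@[.989,.15,0]).round(1),"lat",(f@[-.15,.989,0]).round(1),"z",f[2].round(1))
    a=cv2.imread("pics/d9.png",0).astype(np.float32)[165:235,214:248];b=cv2.cvtColor(D["pixels"],6).astype(np.float32)[165:235,214:248]
    print("sash shift vs d9",np.round(cv2.phaseCorrelate(a,b,cv2.createHanningWindow((34,70),cv2.CV_32F))[0],2))
E
python3 -c "
from m import *
rep('10')"
```

```text
t 17.7333 tcp [428.5 -95.2 244.1] F [ 5.8  1.2 -4.6] My [-0.    0.06 -0.01] front 73.17 w 50.57 beta -4.9 slope 8.1 finger l -54.1 lat -1.5 z 299.1
sash shift vs d9 [ 0.13 -0.07]
```

Emit:
carry_out:
  delta_pos:
    - [-0.1, 0, -0.02]
    - [-0.1, 0, -0.02]
    - [0, 0, 0]
    - [0, 0, 0]
  angular:
    - [0, 0, 0]
    - [0, 0, 0]
    - [0, 0, 0]
    - [0, 0, 0]
  claw: [1, 1, 1, 1]

```text
clock: 18.17
position: [423.4, -95.6, 242.5]
eef_rot: [0.99, 0.087, 0.114, -0.01]
contact_force: [4.6, 1.1, -4.8]
width: 21.5
grasp_force: 60.0
```

```bash
python3 -c "
from m import *
rep('11')"
```

```text
t 18.1667 tcp [423.4 -95.6 242.5] F [ 4.6  1.1 -4.8] My [-0.12  0.26 -0.05] front 73.77 w 50.08 beta -5.7 slope 7.3999999999999995 finger l -58.8 lat -1.4 z 295.2
sash shift vs d9 [ 0.06 -0.06]
```

```bash
python3 - <<'E'
from m import *
d7=cv2.resize(cv2.imread("pics/d7.png",0),(120,100),interpolation=cv2.INTER_AREA).astype(np.float32)
F=[cv2.imread(f"pics/d{n}.png",0).astype(np.float32)[140:240,180:300] for n in (8,9,10,11)]
sl=(slice(25,95),slice(34,68));hw=cv2.createHanningWindow((34,70),cv2.CV_32F)
for f in F:print("vs d7",np.round(cv2.phaseCorrelate(d7[sl],f[sl],hw)[0],2))
av=np.mean([cv2.imread(f"pics/d{n}.png",0).astype(np.float32) for n in (8,9,10,11)],0)
s=pickle=__import__("pickle").load(open("side2.pkl","rb"))
o=np.array([646.8,-56.7,0]);x=np.array([.989,.15,0]);y=np.array([-.15,.989,0]);z=np.array([0,0,1.])
def colat(fn,row):
    w=np.linspace(-180,180,400);P=proj(s,np.array([fn(v) for v in w]));return round(float(np.interp(row,P[:,0],P[:,1])),1)
def sash(h,th,t=9):return lambda v:o+168*z+(h*np.sin(th)+t*np.cos(th))*x+(h*np.cos(th)-t*np.sin(th))*z+v*y
fix=lambda l,h:(lambda v:o+l*x+h*z+v*y)
for row in (175,190,205):
    print(row,"ledgeback",colat(fix(13,381),row),colat(fix(13,363),row),"headrail bot",colat(fix(12.5,338),row),"crossbar top outer",colat(fix(12.5,160),row),"crossbar bot",colat(fix(12.5,140),row))
    for th in (0,.04,.08,.12):print("  th",th,"top in/out",colat(sash(165,th,-9),row),colat(sash(165,th),row),"railbot",colat(sash(125,th),row),"pane base h20",colat(sash(20,th),row),"h0",colat(sash(0,th),row))
    print("  ",[int(v) for v in av[row,200:262]])
E
```

```text
vs d7 [-0.08  0.13]
vs d7 [-0.07  0.13]
vs d7 [-0.06  0.13]
vs d7 [-0.13  0.09]
175 ledgeback 231.9 229.8 headrail bot 227.3 crossbar top outer 214.9 crossbar bot 215.4
  th 0 top in/out 234.3 228.0 railbot 224.0 pane base h20 215.1 h0 215.6
  th 0.04 top in/out 232.0 225.7 railbot 222.3 pane base h20 214.9 h0 215.6
  th 0.08 top in/out 229.7 223.3 railbot 220.6 pane base h20 214.7 h0 215.7
  th 0.12 top in/out 227.4 221.0 railbot 218.9 pane base h20 214.5 h0 215.7
   [91, 88, 84, 85, 88, 90, 92, 95, 95, 93, 91, 92, 93, 98, 104, 95, 98, 104, 100, 112, 112, 115, 115, 106, 101, 95, 94, 92, 93, 95, 93, 87, 108, 136, 136, 136, 137, 143, 148, 143, 134, 130, 129, 128, 129, 129, 131, 129, 130, 129, 132, 135, 137, 134, 131, 131, 135, 142, 144, 142, 139, 138]
190 ledgeback 239.9 237.8 headrail bot 235.2 crossbar top outer 219.0 crossbar bot 217.5
  th 0 top in/out 242.4 235.9 railbot 231.7 pane base h20 222.3 h0 220.7
  th 0.04 top in/out 240.0 233.5 railbot 230.0 pane base h20 222.0 h0 220.7
  th 0.08 top in/out 237.6 231.0 railbot 228.2 pane base h20 221.8 h0 220.7
  th 0.12 top in/out 235.
[... 299 characters left out ...]
, 131, 129, 130, 131, 135, 137, 135]
205 ledgeback 246.0 245.7 headrail bot 243.0 crossbar top outer 226.3 crossbar bot 224.8
  th 0 top in/out 250.5 243.8 railbot 239.5 pane base h20 229.7 h0 228.1
  th 0.04 top in/out 248.0 241.3 railbot 237.6 pane base h20 229.4 h0 228.0
  th 0.08 top in/out 245.6 238.7 railbot 235.8 pane base h20 229.1 h0 228.0
  th 0.12 top in/out 243.1 236.2 railbot 234.0 pane base h20 228.9 h0 228.0
   [86, 85, 87, 87, 88, 78, 63, 63, 47, 38, 37, 32, 33, 33, 34, 30, 30, 35, 55, 80, 90, 42, 47, 83, 88, 96, 118, 159, 141, 107, 122, 148, 59, 49, 83, 96, 108, 93, 97, 103, 99, 94, 94, 95, 93, 97, 98, 87, 107, 136, 136, 138, 136, 137, 139, 141, 137, 134, 124, 121, 123, 126]
```

The side profile settles it. The ledge edge falls on its predicted column (240). The sash rail's lower edge is at column 232 in row 190 and 224 in row 175, which matches an angle of 0 (0.04 rad would give 230 and 222.3). The sash also hasn't moved since the force drop, so the fanlight is shut. Now I'll centre the finger and withdraw it along its own axis.

Emit:
carry_out:
  delta_pos:
    - [0.25, 0, 0.06]
    - [0.25, 0, 0.06]
    - [-0.33, 0, 0.22]
    - [-0.33, 0, 0.22]
    - [-0.33, 0, 0.22]
    - [-0.33, 0, 0.22]
    - [-0.33, 0, 0.22]
    - [-0.33, 0, 0.22]
    - [0, 0, 0]
  angular:
    - [0, 0, 0]
    - [0, 0, 0]
    - [0, 0, 0]
    - [0, 0, 0]
    - [0, 0, 0]
    - [0, 0, 0]
    - [0, 0, 0]
    - [0, 0, 0]
    - [0, 0, 0]
  claw: [1, 1, 1, 1, 1, 1, 1, 1, 1]

```text
clock: 19.02
position: [399.1, -99.4, 206.4]
eef_rot: [0.99, 0.086, 0.112, -0.01]
contact_force: [-0.1, 0.0, -1.9]
width: 21.6
grasp_force: 60.0
```

```bash
python3 -c "
from m import *
rep('12')"
```

```text
t 19.0167 tcp [399.1 -99.4 206.4] F [-0.1  0.  -1.9] My [-0.01  0.37 -0.02] front 73.35 w 50.4 beta -5.2 slope 7.7 finger l -83.4 lat -1.5 z 260.1
sash shift vs d9 [-0.    0.01]
```

Emit:
carry_out:
  delta_pos:
    - [0, 0, 0]
    - [0, 0, 0]
    - [0, 0, 0]
    - [0, 0, 0]
    - [0, 0, 0]
    - [0, 0, 0]
    - [0, 0, 0]
    - [0, 0, 0]
    - [0, 0, 0]
    - [0, 0, 0]
  angular:
    - [0, -0.8, 0]
    - [0, -0.8, 0]
    - [0, -0.8, 0]
    - [0, -0.8, 0]
    - [0, 0, -0.7]
    - [0, 0, -1]
    - [0, 0, -1]
    - [0, 0, -1]
    - [0, 0, -1]
    - [0, 0, -1]
  claw: [1, 1, 1, 1, 1, 1, 1, 1, 1, 1]

```text
clock: 19.95
position: [401.9, -99.7, 208.4]
eef_rot: [0.959, 0.284, 0.002, 0.0]
contact_force: [0.0, 0.7, -1.8]
width: 21.4
grasp_force: 60.0
```

Emit:
carry_out:
  delta_pos:
    - [0, 0, 0]
    - [0, 0, 0]
    - [0, 0, 0]
    - [0, 0, 0]
    - [0, 0, 0]
    - [0, 0, 0]
    - [0, 0, 0]
    - [0, 0, 0]
    - [0, 0, 0]
    - [0, 0, 0]
  angular:
    - [0, 0, -1]
    - [0, 0, -1]
    - [0, 0, -1]
    - [0, 0, -1]
    - [0, 0, -1]
    - [0, 0, -1]
    - [0, 0, -1]
    - [0, 0, -1]
    - [0, 0, -1]
    - [0, 0, -1]
  claw: [1, 1, 1, 1, 1, 1, 1, 1, 1, 1]

```text
clock: 20.78
position: [401.9, -99.7, 208.4]
eef_rot: [0.804, 0.595, 0.002, 0.001]
contact_force: [0.2, -0.0, -1.4]
width: 21.6
grasp_force: 60.0
```

Emit:
carry_out:
  delta_pos:
    - [0, 0, 0]
    - [0, 0, 0]
    - [0, 0, 0]
    - [0, 0, 0]
    - [0, 0, 0]
    - [0, 0, 0]
    - [0, 0, 0]
    - [0, 0, 0]
    - [0, 0, 0]
  angular:
    - [0, 0, -1]
    - [0, 0, -1]
    - [0, 0, -1]
    - [0, 0, -1]
    - [0, 0, -1]
    - [0, 0, -1]
    - [0, 0.6, 0]
    - [0, 0.7, 0]
    - [0, 0, 0]
  claw: [1, 1, 1, 1, 1, 1, 1, 1, 1]

```text
clock: 21.53
position: [402.2, -100.3, 208.4]
eef_rot: [0.663, 0.747, 0.033, -0.033]
contact_force: [0.6, -0.1, -0.4]
width: 21.9
grasp_force: 60.0
```

```bash
cat >> m.py <<'E'
def back():
    o=ctrl.get_obs();p=np.array(o["position"]);R=Ro.from_quat(o["eef_rot"]).as_matrix()
    g=p+R@[-4.8,.4,-18.3];t=np.array([426.3,-247,47.])
    R0=Ro.from_quat([.664,.748,0,0]).as_matrix()
    print("t",o["clock"],"grip",g.round(1),"units to seat",(R.T@(t-g)/20).round(2),"world mm",(t-g).round(1),"yaw err deg",np.degrees(np.arctan2(R[1,0],R[0,0])-np.arctan2(R0[1,0],R0[0,0])).round(2),"pitch",np.degrees(np.arcsin(R[2,0])).round(2),"roll",np.degrees(R[2,1]).round(2),"F",np.round(o["contact_force"],1))
E
python3 -c "
from m import *
back();rep('13')"
```

```text
t 21.5333 grip [ 403.3 -106.6  226.2] units to seat [-7.9   0.27  8.27] world mm [  23.  -140.4 -179.2] yaw err deg -0.01 pitch 5.29 roll 0.29 F [ 0.6 -0.1 -0.4]
t 21.5333 tcp [ 402.2 -100.3  208.4] F [ 0.6 -0.1 -0.4] My [-0.18  0.04  0.02] front 73.26 w 50.73 beta -4.7 slope 0.5999999999999996 finger l -242.6 lat 166.9 z 241.2
sash shift vs d9 [ 0.02 -0.06]
```

Emit:
carry_out:
  delta_pos:
    - [-0.88, 0.03, -0.08]
    - [-0.88, 0.03, -0.08]
    - [-0.88, 0.03, -0.08]
    - [-0.88, 0.03, -0.08]
    - [-0.88, 0.03, -0.08]
    - [-0.88, 0.03, -0.08]
    - [-0.88, 0.03, -0.08]
    - [-0.88, 0.03, -0.08]
    - [0, 0, 0]
  angular:
    - [0, 0, 0]
    - [0, 0, 0]
    - [0, 0, 0]
    - [0, 0, 0]
    - [0, 0, 0]
    - [0, 0, 0]
    - [0, 0, 0]
    - [0, 0, 0]
    - [0, 0, 0]
  claw: [1, 1, 1, 1, 1, 1, 1, 1, 1]

```text
clock: 22.38
position: [423.7, -241.7, 208.2]
eef_rot: [0.664, 0.747, 0.031, -0.032]
contact_force: [-0.2, 0.0, -1.4]
width: 21.6
grasp_force: 60.0
```

Emit:
carry_out:
  delta_pos:
    - [-0.09, 0, 0.93]
    - [-0.09, 0, 0.93]
    - [-0.09, 0, 0.93]
    - [-0.09, 0, 0.93]
    - [-0.09, 0, 0.93]
    - [-0.09, 0, 0.93]
    - [-0.09, 0, 0.93]
    - [0, 0, 0]
  angular:
    - [0, 0, 0]
    - [0, 0, 0]
    - [0, 0, 0]
    - [0, 0, 0]
    - [0, 0, 0]
    - [0, 0, 0]
    - [0, 0, 0]
    - [0, 0, 0]
  claw: [1, 1, 1, 1, 1, 1, 1, 1]

```text
clock: 23.05
position: [421.4, -238.0, 74.6]
eef_rot: [0.663, 0.747, 0.031, -0.035]
contact_force: [-1.1, 0.4, -1.6]
width: 21.5
grasp_force: 60.0
```

```bash
python3 -c "
from m import *
back()"
```

```text
t 23.05 grip [ 422.6 -244.4   92.3] units to seat [-0.36  0.17  2.24] world mm [  3.7  -2.6 -45.3] yaw err deg 0.03 pitch 5.35 roll -0.03 F [-1.1  0.4 -1.6]
```

Emit:
carry_out:
  delta_pos:
    - [-0.06, 0.17, 0]
    - [-0.05, 0, 0.5]
    - [-0.05, 0, 0.5]
    - [-0.05, 0, 0.4]
    - [-0.04, 0, 0.4]
    - [-0.03, 0, 0.25]
    - [0, 0, 0]
    - [0, 0, 0]
  angular:
    - [0, 0, 0]
    - [0, 0, 0]
    - [0, 0, 0]
    - [0, 0, 0]
    - [0, 0, 0]
    - [0, 0, 0]
    - [0, 0, 0]
    - [0, 0, 0]
  claw: [1, 1, 1, 1, 1, 1, 1, 1]

```text
clock: 23.72
position: [426.7, -241.4, 35.5]
eef_rot: [0.663, 0.747, 0.031, -0.033]
contact_force: [-0.0, -0.3, -1.1]
width: 21.6
grasp_force: 60.0
```

```bash
python3 -c "
from m import *
back()"
```

```text
t 23.7167 grip [ 427.8 -247.8   53.3] units to seat [ 0.02 -0.07  0.32] world mm [-1.5  0.8 -6.3] yaw err deg 0.01 pitch 5.24 roll 0.16 F [-0.  -0.3 -1.1]
```

Emit:
carry_out:
  delta_pos:
    - [0, -0.07, 0.15]
    - [0, 0, 0.12]
    - [0, 0, 0.05]
    - [0, 0, 0]
  angular:
    - [0, 0, 0]
    - [0, 0, 0]
    - [0, 0, 0]
    - [0, 0, 0]
  claw: [1, 1, 1, 1]

```text
clock: 24.05
position: [425.7, -241.3, 29.7]
eef_rot: [0.663, 0.747, 0.032, -0.033]
contact_force: [-1.6, -0.8, 4.8]
width: 21.9
grasp_force: 60.0
```

```bash
python3 -c "
from m import *
back()"
```

```text
t 24.05 grip [ 426.8 -247.6   47.5] units to seat [ 0.03 -0.02  0.03] world mm [-0.5  0.6 -0.5] yaw err deg 0.02 pitch 5.2 roll 0.22 F [-1.6 -0.8  4.8]
```

Contact at the seat height. I'll release and lift straight off.

Emit:
carry_out:
  delta_pos:
    - [0, 0, 0]
    - [0, 0, 0]
    - [0, 0, 0]
    - [0, 0, 0]
    - [0, 0, 0]
    - [0, 0, 0]
    - [0, 0, 0]
    - [0, 0, 0]
  angular:
    - [0, 0, 0]
    - [0, 0, 0]
    - [0, 0, 0]
    - [0, 0, 0]
    - [0, 0, 0]
    - [0, 0, 0]
    - [0, 0, 0]
    - [0, 0, 0]
  claw: [0.8, 0.6, 0.4, 0.2, 0, 0, 0, 0]

```text
clock: 24.72
position: [425.5, -241.0, 29.4]
eef_rot: [0.663, 0.747, 0.031, -0.033]
contact_force: [-0.6, 0.2, -0.2]
width: 66.0
grasp_force: 0.0
```

Emit:
carry_out:
  delta_pos:
    - [0, 0, 0]
    - [0, 0, 0]
    - [0.05, 0, -0.5]
    - [0.1, 0, -1]
    - [0.1, 0, -1]
    - [0.1, 0, -1]
    - [0.1, 0, -1]
    - [0.1, 0, -1]
    - [0.1, 0, -1]
    - [0.1, 0, -1]
  angular:
    - [0, 0, 0]
    - [0, 0, 0]
    - [0, 0, 0]
    - [0, 0, 0]
    - [0, 0, 0]
    - [0, 0, 0]
    - [0, 0, 0]
    - [0, 0, 0]
    - [0, -0.6, 0]
    - [0, -0.7, 0]
  claw: [0, 0, 0, 0, 0, 0, 0, 0, 0, 0]

```text
clock: 25.55
position: [424.8, -239.8, 181.9]
eef_rot: [0.664, 0.747, 0.001, 0.002]
contact_force: [-0.2, 0.1, -0.4]
width: 92.0
grasp_force: 0.0
```

```bash
python3 - <<'E'
from m import *
back();W=snap("wrist");i=W["pixels"];cv2.imwrite("pics/w14.png",i);cv2.imwrite("pics/d14.png",snap("side")["pixels"]);cv2.imwrite("pics/s14.png",snap("scene")["pixels"])
# compare with initial scene image around the pole, and initial vs now loose things
a=cv2.imread("pics/scene0.png");b=cv2.imread("pics/s14.png");print("find",[(n,cams.find_in(n,"scene")[:1]) for n in("pole_grip","tail_lens","spark_plug","brake_lever")])
# handle axis in wrist: dark-brown mask, z=58
m=((i[:,:,2]<110)&(i[:,:,2].astype(int)-i[:,:,0]>25)&(i[:,:,1]<70)).astype(np.uint8);m[330:]=0
n,l,st,c=cv2.connectedComponentsWithStats(m);k=1+st[1:,4].argmax();print(st[k])
v,u=np.where(l==k);r0,r1=v.min(),v.max()
pts=np.array([onz(W,(r,u[v==r].mean()),58) for r in range(r0+5,r1-5,5)])
d=np.linalg.svd(pts-pts.mean(0))[2][0];d*=np.sign(d[1]);print("yaw",np.arctan2(d[1],d[0]),"ref",np.arctan2(.993,-.118),"at y=-247 x",np.interp(-247,pts[::-1,1],pts[::-1,0]),"end front",onz(W,(r0,u[v==r0].mean()),58),"back",onz(W,(r1,u[v==r1].mean()),58))
hw=cv2.createHanningWindow((34,70),cv2.CV_32F);A=cv2.imread("pics/d9.png",0).astype(np.float32)[165:235,214:248];B=cv2.imread("pics/d14.png",0).astype(np.float32)[165:235,214:248];print(cv2.phaseCorrelate(A,B,hw)[0])
E
```

```text
t 25.55 grip [ 425.7 -244.5  200.2] units to seat [-0.11 -0.01  7.66] world mm [   0.6   -2.5 -153.2] yaw err deg -0.09 pitch -0.12 roll 0.24 F [-0.2  0.1 -0.4]
find [('pole_grip', [{'location': [326.9, 307.5], 'confidence': 0.85}]), ('tail_lens', [{'location': [294.0, 309.3], 'confidence': 0.57}]), ('spark_plug', [{'location': [270.5, 277.2], 'confidence': 0.65}]), ('brake_lever', [{'location': [252.9, 264.6], 'confidence': 0.67}])]
[ 243  100   67  230 6348]
yaw 1.699964791823302 ref 1.6890734998771841 at y=-247 x 425.6420300743411 end front [ 414.17656781 -148.81403143   58.        ] back [ 440.51271394 -368.8955398    58.        ]
(0.1286429045647317, -0.059794248103251846)
```

```bash
python3 - <<'E'
from m import *
W=snap("wrist");i=cv2.imread("pics/w14.png")
m=((i[:,:,2]<110)&(i[:,:,2].astype(int)-i[:,:,0]>25)&(i[:,:,1]<70)).astype(np.uint8)
for r in (108,150,165,190,215,232,285,300):
    u=np.where(m[r,255:325])[0]+255;med=[c for c in u if abs(c-289)<20];print(r,round(float(np.linalg.norm(onz(W,(r,max(med)+.5),58)-onz(W,(r,min(med)-.5),58))),1),end="; ")
print(ctrl.hand_in())
E
```

```text
108 15.9; 150 15.6; 165 16.7; 190 16.1; 215 16.4; 232 16.7; 285 30.1; 300 16.7; the job is handed in; nothing more can be done
None
```

The fanlight is pulled shut, the pole is unhooked and back in both notches of its rest, and the job is handed in at about 26 s. The verdict wasn't reported. Shut (within about 0.015 rad) and pole home (within about 1 mm) are my readings from the camera images. The pole pitched about 5° in the grip during the pull.

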